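# Press two plates into the spring-lift dispenser

## Robot

A 6-joint arm with a two-finger parallel gripper is mounted at the origin on the work surface. World frame = base frame: x ahead of the robot, y to its left, z up, the work surface at z = 0. Lengths are in mm, angles in degrees, forces in N, time in s.
With the tool pointing down it reaches from about 350 to 850 mm from the base axis. Payload 8.1 kg.
Tool frame: the origin (TCP) lies at the very end of the fingers, on their centre line; the grasp point (between the pads) lies 19 mm behind it; z points along the fingers, y is the direction in which the jaws open and shut (so a half turn about z gives the same grasp; the last joint's range is limited). The gripper opens to 85 mm and grips with 20 to 120 N. Pads are 22 mm wide; open, the fingers measure 114 mm over their backs; the gripper's body (76 mm by 85 mm) begins 54 mm behind the grasp point. The pads swing forward as they close: fully open they stand 13 mm farther back than shut.
Start: joints at [-77.143, 7.471, 85.268, -0, 87.261, -4.893], TCP at [182.941, -571.435, 231.292] pointing down, gripper open.
Joint ranges: [-169.43, 169.43], [-51.17, 129.36], [1.28, 143.12], [-76.62, 256.62], [0, 156.53], [-152.29, 152.29]. Speed limits (degrees/s): [136.94, 136.94, 159.86, 180, 180, 180].

## Interface

Orientations are given as [roll, pitch, yaw] about the fixed x, y, z axes, in that order (R = Rz(yaw) Ry(pitch) Rx(roll)).
In Python, from bench import r, eyes gives the robot as it stands. The module is installed in compiled form; this text tells all that it offers.
- The arm moves only by the tool play_rows, never from a script. Its argument "deltas" is a list of rows, each a list of 3 entries, a list of its own where there are three numbers: the shift along the tool's x, y, z in m, then the turn, a rotation vector about the tool's x, y, z in rad, then the closure, from 0 (fully open) to 1 (shut). A call has 1 to 8 rows; each row shifts and turns the pose as measured when the row begins, along the tool's axes as they then stand; what a row does not reach is not made up. A row lasts 1/8 s, in which the tool goes at most 62.5 mm and 10.7 degrees, less where a joint would pass 70% of its speed; a pose out of reach is approached as far as the arm can. A call with a gripper value outside its range is refused whole. The fingers move at their own pace and stop on an object; "force" is the grip in N (left out, the last holds). Time passes only in rows, so rows that do not move let the fingers close. It gives the time, the measured TCP pose, the force and the opening at its end, in the units of the state.
- r.sense(): the state, without advancing time (a new reading comes with each control period).
- eyes.snapshot(name): name is "scene" or "top" or "wrist"; returns the picture (480x640x3 uint8, red, green, blue); there is no depth.
- eyes.get_calibration(name): a dict with "mtx" (3x3 intrinsics, pixels), "R" (3x3) and "t" (3): a world point X has camera coordinates R X + t; the wrist camera has in their place "T_tool_cam" (4x4, takes a point from camera to tool coordinates, whose origin is the TCP and whose axes are the flange's). Camera axes: x right, y down, z forward; pixel columns grow to the right and rows downward; lengths in mm; the calibration is good to about 2 mm. The wrist camera is an equidistant fisheye: a pixel r from the principal point sees the ray r / f radians off the axis. A picture is of the moment at which its call begins: read the wrist's pose just before it. get_calibration takes no time and is no camera call.
- r.hand_in(): hands the job in, once; it reports no verdict.
The state is a dict: "time": time; "joint_pos": joint angles; "qd": joint speeds; "joint_efforts": joint torques, N m; "tool_pos": TCP position; "tcp_rot": TCP orientation; "ft_force": force on the tool from outside, world axes, zero at the start; "wrist_torque": the same for the moment, N m; "finger_gap": finger opening in mm.
Only numpy, scipy, OpenCV 4.12 (cv2) and the standard library are available. Lean on these libraries where they do the work, as an engineer would, in place of code of your own. Each camera call takes 0.05 s, during which the arm holds its last target. There are 200 camera calls.

## Task

Put the two loose aluminium plates back into the spring-lift plate dispenser, one on top of the other, notched end first: feel for the follower, press each plate down against its spring, slide it in over the gate under the two lips until it is fully home against the stop, and let go. Go by feel and never force a plate that has struck something hard. Leave the heat sink, the tools and everything else on the bench where they are.

Things in the scene. Friction and masses are not known exactly. Their poses are not given: they have to be found in the camera images.
- magazine: Plate dispenser, screwed to the bench: aluminium base 150 x 110 x 12 mm with an open upright magazine in its middle. Origin: centre of the base's underside, z up, +x from the open mouth to the stop. A plate that is home is centred on this z axis, its x along this +x. Sides are open from the mouth to x = 0, so fingers on a plate's long edges can travel there.
- lips (a point): On the dispenser, x = 15, y = 0, z = 80 mm, between the mouth ends of two steel lips, one on each side, x = 15 to 55 mm, 8 mm thick, each covering |y| = 18 to 34 mm. Clamped by hand: their underside is anywhere from z = 80 to 104 mm (this point does not follow them; find the height by touch or sight). Lip entries turn up by 2 mm over x = 5 to 15 mm.
- follower_spot (a point): On the dispenser, x = -25, y = 0, z = 104 mm: over the bare part of the follower (mouth to x = 4), a black plate 104 x 52 mm on a coil spring. It, or the top plate on it, rests up against the lips, so its upper face is at their underside's height (80 to 104 mm). Firm up to 4 to 8 N, then yields 4 mm per N, 34 mm of travel. To pass under the lips a plate must push it down 10 mm (its thickness) and 1 to 2 more.
- gate (a point): On the dispenser, x = -59, y = 0, z = 67 mm: at the mouth, the gate, a rigid steel plate across |y| under 24 mm, x = -61 to -57 mm, that keeps all but the top plate in. Its top edge is always 13 mm below the lips' underside, set with them (this point does not follow it). A plate is slid in over it; pressed more than 13 mm down from first touch, the plate strikes it hard and must not be forced (45 N is too much).
- stop (a point): On the dispenser, x = 55.5, y = 0, z = 80 mm: inner face of the stop plate, 64 mm wide, top at z = 112 mm. In its middle an upright key rib 12 mm wide stands out 12 mm towards the mouth; the notch of a plate put in the right way round goes over it.
- cheeks (a point): On the dispenser, x = 15, y = 30, z = 60 mm: mouth end of the left side cheek. Cheeks below the lips guide plates with 2 mm to spare on each side (inner faces |y| = 30 mm) and flare out to |y| = 36 mm over x = 4 to 15 mm. Outside them: clamp uprights and thumb screws to |y| = 56 mm, x = 19 to 53, top z = 74 mm. Behind the gate two posts, x = -74 to -62, |y| under 24, 56 mm high.
- plate_a: Loose flat aluminium plate 110 x 56 x 10 mm, 0.17 kg, lying on the bench, with four small screw holes and a notch 20 mm wide and 14 mm deep in the middle of one short end. Origin: centre of its underside (of the 110 x 56 outline); x runs along its length towards the notched end, z up.
- plate_b: The second loose plate, the same as plate_a. (Keep its notched end short of x = 4 mm in the dispenser until it is pressed down, or it lands on the lip entries and tips; gripped firmly, 10 to 25 mm ahead of its middle, it stays level under the press.)
- heat_sink: Finned aluminium heat sink 100 x 60 x 31 mm lying among the plates; leave it. Origin: centre of its underside, fins along x.
- screwdriver: Screwdriver, 190 mm long, on the bench; leave it. Lies along its x.
- brush: Bench brush, 160 mm long; leave it. Lies along its x.
- meter: Hand multimeter 150 x 76 x 42 mm; leave it. Origin: centre of its underside.
- spool: Metal spool 60 mm across, 48 mm high, standing; leave it. Origin: centre of its underside.
- pliers: Pliers 160 mm long with black grips; leave them. Lie along their x.

How it is judged:
By the outcome, as a careful person would: the job done as asked, in the order asked, and still so for the second after the job is handed in, with the robot touching nothing.
It also fails if it takes over 70 s, if anything falls off the work surface, if the arm or the gripper's body presses on something with over 40 N, if the wrist force passes 120 N, or if a joint passes its speed limit or range.

## Working session

There is one attempt and no reset: what is moved stays moved. The work goes in short steps, Python scripts to look and compute and a tool call to move; the robot and the scene stay as the last step left them, time stands still between calls to the robot, and variables do not carry over. Pictures are saved under pics/ and viewed, about 8 in all and at most 12, crops included, and the job is handed in when it is done.

Besides the shell and the picture viewer there is one more tool, called after "Emit:" by a JSON object that holds its "api" and its "payload", one argument or row to a line. play_rows: Moves the arm, as the interface text tells. Its arguments: {"type":"object","properties":{"deltas":{"type":"array"},"force":{"type":"number"}},"required":["deltas"]}

```bash
mkdir -p pics; python3 - <<'E'
from bench import r, eyes
import cv2,numpy as np
np.set_printoptions(suppress=True,precision=3)
s=r.sense(); print(s)
for n in ["scene","top"]:
    cv2.imwrite(f"pics/{n}1.png",eyes.snapshot(n)[:,:,::-1]); print(n,eyes.get_calibration(n))
print(eyes.get_calibration("wrist"))
E
```

```text
{'time': 0.0, 'joint_pos': array([-77.142,   7.517,  85.331,  -0.   ,  87.259,  -4.894]), 'qd': array([ 0.001, -0.062, -0.013, -0.018, -0.078, -0.053]), 'joint_efforts': array([  0.002, -56.939, -50.055,  -0.   ,   0.015,   0.   ]), 'tool_pos': array([ 182.828, -570.885,  230.207]), 'tcp_rot': array([-179.893,   -0.009,   17.752]), 'ft_force': array([ 0.07 , -0.068, -0.026]), 'wrist_torque': array([ 0.005, -0.011,  0.006]), 'finger_gap': 85.37688692363005}
scene {'mtx': array([[578.382,   0.   , 317.773],
       [  0.   , 578.382, 248.983],
       [  0.   ,   0.   ,   1.   ]]), 'R': array([[ 0.341,  0.94 ,  0.02 ],
       [ 0.662, -0.225, -0.715],
       [-0.668,  0.257, -0.699]]), 't': array([-241.264, -299.346, 1713.867])}
top {'mtx': array([[575.208,   0.   , 320.671],
       [  0.   , 575.208, 237.758],
       [  0.   ,   0.   ,   1.   ]]), 'R': array([[ 0.006, -1.   ,  0.023],
       [-0.997, -0.008, -0.074],
       [ 0.075, -0.022, -0.997]]), 't': array([  24.318,  544.701, 1386.147])}
{'mtx': array([[371.648,   0.   , 323.051],
       [  0.   , 371.648, 246.239],
       [  0.   ,   0.   ,   1.   ]]), 'T_tool_cam': array([[   0.   ,   -0.962,   -0.272,   67.289],
       [   1.   ,    0.   ,    0.   ,   -0.102],
       [  -0.   ,   -0.272,    0.962, -141.984],
       [   0.   ,    0.   ,    0.   ,    1.   ]])}
```

View pics/top1.png

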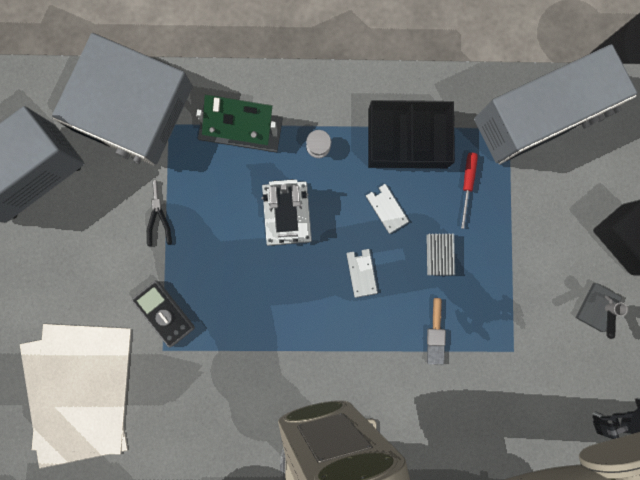

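View pics/scene1.png

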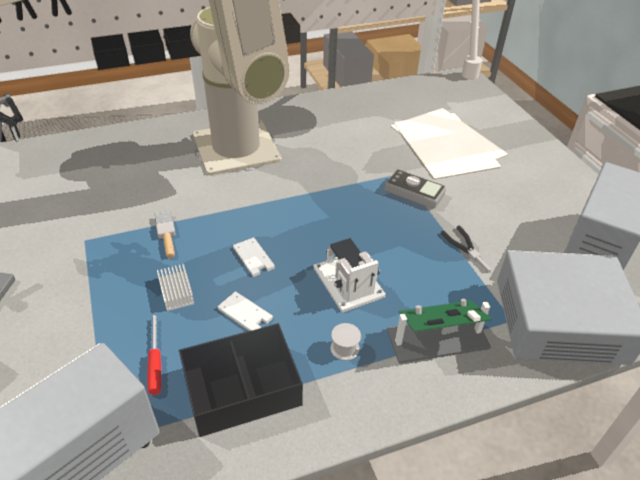

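The top view shows the dispenser at about (288,212), stop upwards (+x world), and plates at (386,208) and (362,273), with notches seemingly at their upper ends. I'll zoom in next.

```bash
python3 - <<'E'
import cv2
i=cv2.imread("pics/top1.png")[170:305,250:420]
cv2.imwrite("pics/crop1.png",cv2.resize(i,None,fx=4.4,fy=4.4,interpolation=cv2.INTER_CUBIC))
E
```

```text
(no output)
```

View pics/crop1.png

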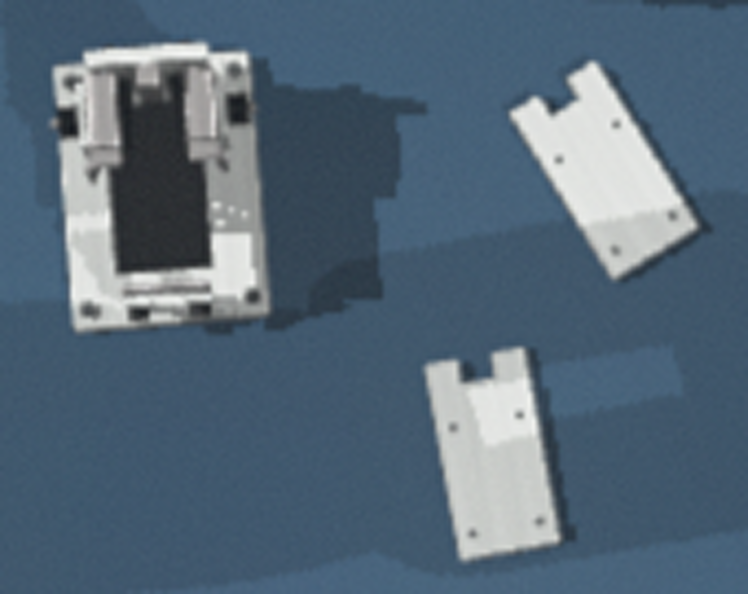

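The crop shows the base corners at (55,66), (248,52), (270,316), (75,330). Plate 1's corners are (511,114), (594,60), (703,227), (615,280), and plate 2's are (425,364), (526,347), (562,543), (460,560). Both notches are at the upper end.

```bash
cat > h.py <<'E'
from bench import r, eyes
import cv2,numpy as np
from scipy.spatial.transform import Rotation as Ro
np.set_printoptions(suppress=True,precision=2)
def ray2pt(C,d,z): return C+d*(z-C[2])/d[2]
def fixed(name,uv,z):
    c=eyes.get_calibration(name); d=c["R"].T@(np.linalg.inv(c["mtx"])@[*uv,1]); return ray2pt(-c["R"].T@c["t"],d,z)
def tool(s=None):
    s=s or r.sense(); T=np.eye(4); T[:3,:3]=Ro.from_euler("xyz",s["tcp_rot"],degrees=True).as_matrix(); T[:3,3]=s["tool_pos"]; return T
def wrist(uv,z,T):
    c=eyes.get_calibration("wrist"); K=c["mtx"]; p=np.array([(uv[0]-K[0,2])/K[0,0],(uv[1]-K[1,2])/K[1,1]]); a=np.hypot(*p)
    d=np.array([*(p/max(a,1e-9)*np.sin(a)),np.cos(a)]); M=T@c["T_tool_cam"]; return ray2pt(M[:3,3],M[:3,:3]@d,z)
def rect(P):  # corners: front-left, front-right, back-right, back-left
    P=np.array(P)[:,:2]; c=P.mean(0); d=P[0]+P[1]-P[2]-P[3]; d2=P[0]-P[1]+P[3]-P[2]
    return c,np.degrees(np.arctan2(d[1],d[0])),np.degrees(np.arctan2(d2[1],d2[0]))-90,np.hypot(*d)/2,np.hypot(*d2)/2
def move(dst,yaw,cur=None):
    """tool-frame deltas (m, rad) to a world pose pointing down"""
    T=cur if cur is not None else tool(); G=Ro.from_euler("xyz",[180,0,yaw],degrees=True)
    Rt=T[:3,:3]; return (Rt.T@(np.array(dst)-T[:3,3])/1000).round(4), Ro.from_matrix(Rt.T@G.as_matrix()).as_rotvec().round(4)
E
python3 - <<'E'
from h import *
f=lambda L,z:[fixed("top",(250+x/4.4,170+y/4.4),z) for x,y in L]
print(rect(f([(55,66),(248,52),(270,316),(75,330)],12)))
print(rect(f([(511,114),(594,60),(703,227),(615,280)],10)))
print(rect(f([(425,364),(526,347),(562,543),(460,560)],10)))
print(tool())
E
```

```text
(array([604.89, 111.73]), np.float64(5.122345639804747), np.float64(4.66711514676274), np.float64(149.15623256697432), np.float64(108.75666783350417))
(array([ 618.92, -137.66]), np.float64(32.55744418683708), np.float64(32.46433227710709), np.float64(111.35238078260359), np.float64(57.32760217152953))
(array([459.3 , -74.33]), np.float64(10.36114631325168), np.float64(9.838088548853221), np.float64(110.84280989947489), np.float64(57.577274156948555))
[[   0.95    0.3    -0.    182.84]
 [   0.3    -0.95    0.   -570.94]
 [   0.     -0.     -1.    230.35]
 [   0.      0.      0.      1.  ]]
```

Emit:
{"api": "play_rows", "payload": {
  "deltas": [
    [[0,0,0],[0,0,0.1335],0],
    [[0.034,-0.04,0],[0,0,0],0],
    [[0.034,-0.04,0],[0,0,0],0],
    [[0.034,-0.04,0],[0,0,0],0],
    [[0.034,-0.04,0],[0,0,0],0.1],
    [[0.034,-0.04,0.01],[0,0,0],0.2],
    [[0.034,-0.04,0.01],[0,0,0],0.2],
    [[0.034,-0.04,0.01],[0,0,0],0.2]
  ],
  "force": 100
}}

```text
time: 1.1
tool_pos: [372.1, -246.2, 197.1]
tcp_rot: [-179.6, 0.0, 9.4]
ft_force: [0.6, -0.5, -0.2]
finger_gap: 68.2
```

```bash
python3 - <<'E'
from h import *
print(move([477,-71.2,150],10.1))
E
```

```text
(array([ 0.13, -0.16,  0.05]), array([-0.01,  0.  , -0.01]))
```

Emit:
{"api": "play_rows", "payload": {
  "deltas": [
    [[0.036,-0.045,0.012],[-0.005,0,-0.01],0.2],
    [[0.036,-0.045,0.012],[0,0,0],0.2],
    [[0.036,-0.045,0.012],[0,0,0],0.2],
    [[0.015,-0.02,0.008],[0,0,0],0.2],
    [[0,0,0],[0,0,0],0.2]
  ]
}}

```text
time: 1.72
tool_pos: [468.2, -62.6, 149.9]
tcp_rot: [-179.9, 0.1, 10.3]
ft_force: [-0.5, -0.1, -0.1]
finger_gap: 68.4
```

```bash
sed -i 's/precision=2/precision=4/' h.py; python3 - <<'E'
from h import *
T=tool(); np.save("T1.npy",T); i=eyes.snapshot("wrist"); cv2.imwrite("pics/w1.png",i[:,:,::-1])
print(T, move([477,-71.2,150],10.1),r.sense()["finger_gap"])
E
```

```text
[[  0.9839   0.179   -0.0027 468.2125]
 [  0.179   -0.9839   0.0021 -62.564 ]
 [ -0.0023  -0.0026  -1.     149.9307]
 [  0.       0.       0.       1.    ]] (array([0.0074, 0.0093, 0.0003]), array([-0.0022,  0.002 ,  0.0028])) 68.53283231076225
```

View pics/w1.png

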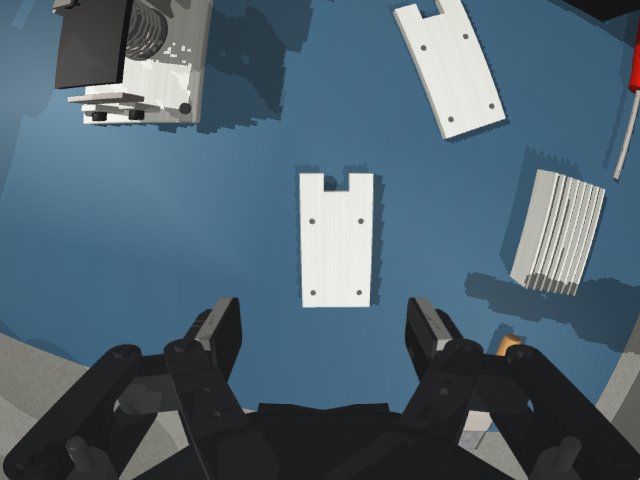

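The wrist view shows plate 2 with its corners at (300,174), (373,174), (370,307), (303,307), notch pointing away from the gripper. The dispenser's mouth is at upper left and the other plate at upper right.

```bash
python3 - <<'E'
from h import *
T=np.load("T1.npy")
q=rect([wrist(p,10,T) for p in [(300,174),(373,174),(370,307),(303,307)]]); print(q)
y=q[1]; c=q[0]+18*np.array([np.cos(np.radians(y)),np.sin(np.radians(y))])
print(c,move([*c,60],y))
E
```

```text
(array([459.5968, -74.9485]), np.float64(10.88029808495348), np.float64(10.371417924667583), np.float64(109.90425909578762), np.float64(55.78879189489862))
[477.2733 -71.5508] (array([0.0077, 0.0098, 0.0903]), array([-0.0022,  0.002 , -0.0108]))
```

Emit:
{"api": "play_rows", "payload": {
  "deltas": [
    [[0.008,0.01,0.035],[-0.002,0.002,-0.006],0.2],
    [[0,0,0.04],[0,0,0],0.2],
    [[0,0,0.035],[0,0,0],0.2],
    [[0,0,0.012],[0,0,0],0.2],
    [[0,0,0.008],[0,0,0],0.2],
    [[0,0,0],[0,0,0],0.2]
  ]
}}

```text
time: 2.52
tool_pos: [479.7, -78.8, 21.4]
tcp_rot: [179.7, -0.3, 10.3]
ft_force: [0.5, 0.7, -0.2]
finger_gap: 68.3
```

```bash
python3 - <<'E'
from h import *
print(r.sense()["ft_force"],move([477.2733,-71.5508,0],10.6))
E
```

```text
[ 0.5021  0.6781 -0.1646] (array([-0.0012, -0.0077,  0.0214]), array([ 0.0045, -0.0055, -0.0054]))
```

Emit:
{"api": "play_rows", "payload": {
  "deltas": [
    [[-0.001,-0.0075,0],[0.004,-0.005,-0.005],0.2],
    [[0,0,0],[0,0,0],0.2],
    [[0,0,0.01],[0,0,0],0.2],
    [[0,0,0.005],[0,0,0],0.2],
    [[0,0,0],[0,0,0],0.2]
  ]
}}

```text
time: 3.15
tool_pos: [479.7, -71.5, 8.5]
tcp_rot: [179.9, -0.3, 10.6]
ft_force: [-0.6, -0.5, 0.1]
finger_gap: 68.4
```

```bash
python3 - <<'E'
from h import *
print(r.sense()["ft_force"],move([477.2733,-71.5508,0],10.6))
E
```

```text
[-0.6281 -0.4733  0.0654] (array([-0.0025, -0.0004,  0.0085]), array([ 0.0025, -0.005 ,  0.0006]))
```

Emit:
{"api": "play_rows", "payload": {
  "deltas": [
    [[0,0,0.006],[0.002,-0.005,0],0.2],
    [[0,0,0.003],[0,0,0],0.2],
    [[0,0,0.001],[0,0,0],0.2],
    [[0,0,0],[0,0,0],0.2]
  ]
}}

```text
time: 3.65
tool_pos: [479.6, -71.6, -2.5]
tcp_rot: [180.0, 0.1, 10.6]
ft_force: [-0.1, 0.0, -0.2]
finger_gap: 68.5
```

```bash
python3 - <<'E'
from h import *
print(r.sense()["ft_force"],move([477.2733,-71.5508,0],10.6))
E
```

```text
[-0.0569  0.0401 -0.2285] (array([-0.0023, -0.0005, -0.0025]), array([0.0001, 0.001 , 0.0005]))
```

Emit:
{"api": "play_rows", "payload": {
  "deltas": [
    [[0,0,0],[0,0,0],0.6],
    [[0,0,0],[0,0,0],0.6],
    [[0,0,0],[0,0,0],0.6],
    [[0,0,0],[0,0,0],0.6]
  ],
  "force": 100
}}

```text
time: 4.15
tool_pos: [480.0, -71.6, -1.5]
tcp_rot: [180.0, 0.0, 10.6]
ft_force: [0.4, 0.2, -0.7]
finger_gap: 52.9
```

```bash
python3 - <<'E'
from h import *
s=r.sense();print(s["ft_force"],s["finger_gap"],s["tcp_rot"],s["tool_pos"])
E
```

```text
[ 0.4316  0.2486 -0.6698] 52.89435869197035 [179.9835   0.0205  10.6249] [479.9682 -71.6304  -1.4618]
```

Emit:
{"api": "play_rows", "payload": {
  "deltas": [
    [[0,0,-0.01],[0,0,0],0.6],
    [[0,0,-0.04],[0,0,0],0.6],
    [[0,0,-0.06],[0,0,0],0.6],
    [[0,0,-0.04],[0,0,0],0.6],
    [[0,0,0],[0,0,0],0.6],
    [[0,0,0],[0,0,0],0.6]
  ]
}}

```text
time: 4.9
tool_pos: [478.6, -71.2, 153.9]
tcp_rot: [-180.0, 0.1, 10.6]
ft_force: [-1.2, 0.1, -1.5]
finger_gap: 52.8
```

```bash
python3 - <<'E'
from h import *
s=r.sense();print(s["ft_force"],s["wrist_torque"],s["finger_gap"])
c=np.array([604.9,111.7]);y=np.radians(4.9);u=np.array([np.cos(y),np.sin(y)])
print(move([*(c-(100-20.6)*u),150],4.9))
T=tool(); np.save("T2.npy",T); i=eyes.snapshot("wrist"); cv2.imwrite("pics/w2.png",i[:,:,::-1]); print(T)
E
```

```text
[-1.2431  0.0895 -1.5023] [-0.0281  0.0057  0.0227] 52.812338398426775
(array([ 0.0789, -0.1644,  0.0038]), array([-0.0004,  0.0022,  0.0999]))
[[  0.9829   0.1844  -0.0022 478.5761]
 [  0.1844  -0.9829   0.0001 -71.2238]
 [ -0.0022  -0.0006  -1.     153.9288]
 [  0.       0.       0.       1.    ]]
```

View pics/w2.png

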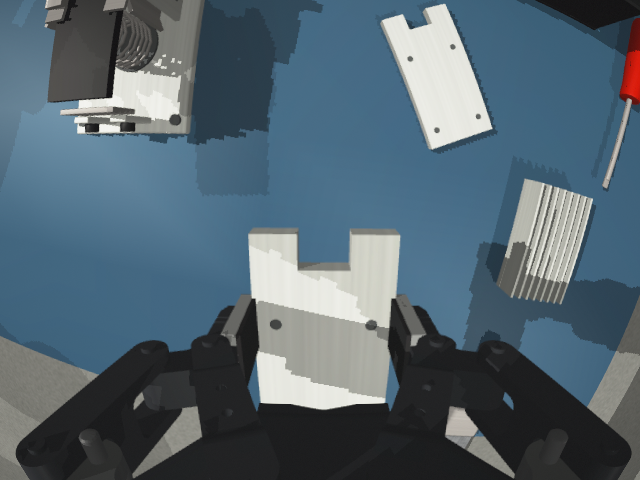

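Plate 2 is held, centred at column 324 with its notch forward. Plate 1's corners in this view are (381,20), (445,4), (495,128), (430,150).

Emit:
{"api": "play_rows", "payload": {
  "deltas": [
    [[0,0,0],[0,0.002,0.1],0.6],
    [[0.015,-0.04,0],[0,0,0],0.6],
    [[0.016,-0.044,0],[0,0,0],0.6],
    [[0.015,-0.04,0],[0,0,0],0.6],
    [[0.01,-0.025,0],[0,0,0],0.6],
    [[0,0,0],[0,0,0],0.6],
    [[0,0,0],[0,0,0],0.6]
  ]
}}

```text
time: 5.82
tool_pos: [515.7, 85.4, 140.5]
tcp_rot: [-179.9, 1.2, 4.6]
ft_force: [-0.8, -0.1, -1.4]
finger_gap: 53.3
```

```bash
python3 - <<'E'
from h import *
T=np.load("T2.npy"); print(rect([wrist(p,10,T) for p in [(381,20),(445,4),(495,128),(430,150)]]))
c=np.array([604.9,111.7]);y=np.radians(4.9);u=np.array([np.cos(y),np.sin(y)])
T=tool(); np.save("T3.npy",T); i=eyes.snapshot("wrist"); cv2.imwrite("pics/w3.png",i[:,:,::-1]); print(T)
print(move([*(c-(100-20.6)*u),150],4.9))
E
```

```text
(array([ 619.5871, -137.9465]), np.float64(32.38656409402713), np.float64(31.576193574589297), np.float64(109.8318676221185), np.float64(58.32318594819603))
[[  0.9966   0.0798  -0.0213 515.6904]
 [  0.0798  -0.9968   0.0003  85.4218]
 [ -0.0212  -0.002   -0.9998 140.4714]
 [  0.       0.       0.       1.    ]]
(array([ 0.0115, -0.0188, -0.0098]), array([-0.0022,  0.0212, -0.0061]))
```

View pics/w3.png

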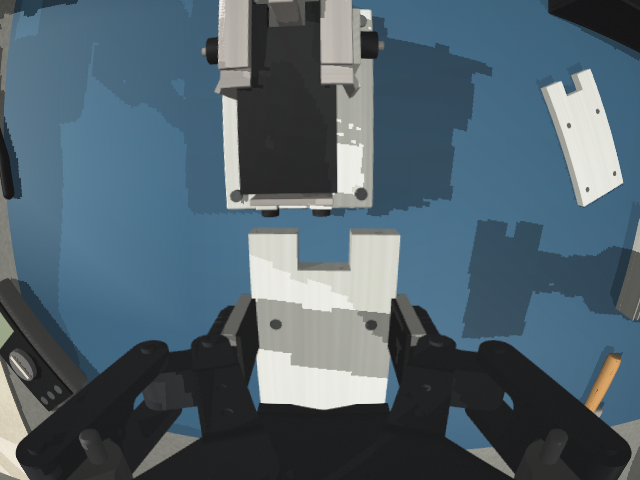

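The dispenser is straight ahead. Its base's mouth corners are at (225,209) and (372,208), and the follower's mouth end is near (240,193) to (336,193). The lips' mouth ends sit near row 88 (outer columns 218 and 360), with inner edges at columns 250 and 321.

```bash
python3 - <<'E'
from h import *
T=np.load("T3.npy"); c=np.array([604.9,111.7]);y=np.radians(4.9);M=np.array([[np.cos(y),np.sin(y)],[-np.sin(y),np.cos(y)]])
W=lambda p,z:M@(wrist(p,z,T)[:2]-c)
print(W((225,209),12),W((372,208),12))
for z in (80,86,92,98,104): print(z,W((240,193),z),W((336,193),z),"lip",W((218,88),z+10),W((360,88),z+10),W((250,60),z+8),W((321,60),z+8))
print("held",[W(p,T[2,3]+11.5) for p in ((249,230),(400,230))])
E
```

```text
[-73.3158  55.1684] [-73.6167 -55.0086]
80 [-51.1621  27.0422] [-51.9189 -26.0659] lip [ 6.4662 34.8879] [  4.1329 -37.9458] [20.6578 18.2142] [ 19.1964 -18.3527]
86 [-50.2561  25.6527] [-50.9903 -25.8698] lip [ 5.609  33.1791] [  3.349  -37.3662] [19.3681 17.0416] [ 17.9523 -18.3883]
92 [-49.3501  24.2631] [-50.0617 -25.6737] lip [ 4.7518 31.4703] [  2.5651 -36.7866] [18.0785 15.869 ] [ 16.7081 -18.424 ]
98 [-48.4441  22.8736] [-49.1331 -25.4777] lip [ 3.8946 29.7615] [  1.7812 -36.207 ] [16.7889 14.6963] [ 15.4639 -18.4596]
104 [-47.5381  21.4841] [-48.2045 -25.2816] lip [ 3.0374 28.0527] [  0.9973 -35.6274] [15.4993 13.5237] [ 14.2198 -18.4952]
held [array([-53.9511,   7.7906]), array([-54.2143, -47.0715])]
```

Emit:
{"api": "play_rows", "payload": {
  "deltas": [
    [[0,0,0],[-0.002,0.021,-0.006],0.6],
    [[0,0,0],[0,0,0],0.6],
    [[0.02,-0.019,0],[0,0,0],0.6],
    [[0.02,0,0.01],[0,0,0],0.6],
    [[0.012,0,0.01],[0,0,0],0.6],
    [[0,0,0],[0,0,0],0.6],
    [[0,0,0],[0,0,0],0.6]
  ]
}}

```text
time: 6.75
tool_pos: [566.9, 105.1, 121.3]
tcp_rot: [180.0, -0.2, 4.6]
ft_force: [-0.5, 0.9, -1.3]
finger_gap: 52.8
```

```bash
cat >> h.py <<'E'
def mag(tx,ty=0,z=None,yaw=4.9):
    "report state and the deltas to magazine-frame tool target tx,ty"
    s=r.sense(); y=np.radians(yaw); u=np.array([np.cos(y),np.sin(y)]); v=np.array([-u[1],u[0]]); c=np.array([604.9,111.7])
    d=s["tool_pos"][:2]-c
    print("t",s["time"],"mag xy",d@u,d@v,"z",s["tool_pos"][2],"F",s["ft_force"],"M",s["wrist_torque"],"gap",s["finger_gap"],"rot",s["tcp_rot"])
    print(move([*(c+tx*u+ty*v),s["tool_pos"][2] if z is None else z],yaw,tool(s)))
E
python3 -c "
from h import *
mag(-34.4)"
```

```text
t 6.75 mag xy -38.45319473035172 -3.3491722236791595 z 121.29199450714168 F [-0.4652  0.9242 -1.3308] M [ 0.0573 -0.0726 -0.0016] gap 52.78326023336142 rot [179.962   -0.1905   4.5935]
(array([ 0.004 , -0.0034,  0.    ]), array([ 0.0007, -0.0033, -0.0054]))
```

Emit:
{"api": "play_rows", "payload": {
  "deltas": [
    [[0.004,-0.004,0],[0.001,-0.003,-0.005],0.6],
    [[0,0,0],[0,0,0],0.6],
    [[0,0,0.015],[0,0,0],0.6],
    [[0,0,0.012],[0,0,0],0.6],
    [[0,0,0],[0,0,0],0.6],
    [[0,0,0],[0,0,0],0.6]
  ]
}}

```text
time: 7.5
tool_pos: [569.7, 109.5, 92.7]
tcp_rot: [-180.0, 0.0, 4.9]
ft_force: [0.3, -0.3, -0.9]
finger_gap: 52.6
```

```bash
python3 -c "
from h import *
mag(-34.4,0.7)
T=tool(); np.save('T4.npy',T); cv2.imwrite('pics/w4.png',cv2.resize(eyes.snapshot('wrist')[0:300,150:470,::-1],None,fx=2,fy=2))"
```

```text
t 7.5 mag xy -35.22922915595304 0.7731368740781442 z 92.67830867813849 F [ 0.259  -0.2571 -0.9321] M [-0.0012 -0.0895 -0.0097] gap 52.58657426891883 rot [-179.9789    0.0062    4.8908]
(array([ 0.0008,  0.0001, -0.    ]), array([-0.0004,  0.0001, -0.0002]))
```

View pics/w4.png

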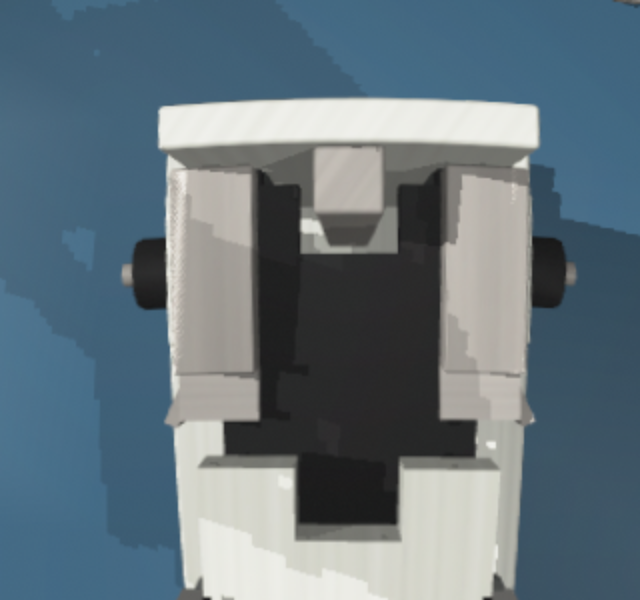

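The crop shows the held plate centred on the lips and key (column 349), level, with its notched end short of the lip entries.

Emit:
{"api": "play_rows", "payload": {
  "deltas": [
    [[0,0,0.006],[0,0,0],0.6],
    [[0,0,0],[0,0,0],0.6],
    [[0,0,0],[0,0,0],0.6]
  ]
}}

```text
time: 7.92
tool_pos: [570.2, 109.5, 86.9]
tcp_rot: [-180.0, -0.1, 4.9]
ft_force: [0.1, 0.4, -0.8]
finger_gap: 52.6
```

Emit:
{"api": "play_rows", "payload": {
  "deltas": [
    [[0,0,0.002],[0,0,0],0.6],
    [[0,0,0],[0,0,0],0.6]
  ]
}}

```text
time: 8.18
tool_pos: [570.6, 109.5, 85.6]
tcp_rot: [-180.0, -0.1, 4.9]
ft_force: [0.1, 0.0, -1.5]
finger_gap: 53.2
```

Emit:
{"api": "play_rows", "payload": {
  "deltas": [
    [[0,0,0.002],[0,0,0],0.6],
    [[0,0,0],[0,0,0],0.6]
  ]
}}

```text
time: 8.43
tool_pos: [570.7, 109.6, 84.4]
tcp_rot: [-180.0, -0.1, 4.9]
ft_force: [-3.2, -0.2, 4.8]
finger_gap: 52.7
```

Emit:
{"api": "play_rows", "payload": {
  "deltas": [
    [[0,0,0.002],[0,0,0],0.6],
    [[0,0,0],[0,0,0],0.6]
  ]
}}

```text
time: 8.68
tool_pos: [570.8, 109.6, 82.9]
tcp_rot: [-180.0, -0.1, 4.9]
ft_force: [-2.8, -0.7, 5.3]
finger_gap: 52.7
```

Emit:
{"api": "play_rows", "payload": {
  "deltas": [
    [[0,0,0.004],[0,0,0],0.6],
    [[0,0,0.003],[0,0,0],0.6],
    [[0,0,0],[0,0,0],0.6],
    [[0,0,0],[0,0,0],0.6]
  ]
}}

```text
time: 9.18
tool_pos: [571.0, 109.6, 77.1]
tcp_rot: [-180.0, -0.2, 4.9]
ft_force: [-4.2, -0.1, 6.8]
finger_gap: 53.1
```

```bash
python3 -c "
from h import *
mag(-34.4,0.7,73.6)"
```

```text
t 9.175 mag xy -33.92171073242117 0.8173736987284353 z 77.11260623839367 F [-4.1564 -0.1465  6.825 ] M [-0.1917  0.6532  0.022 ] gap 53.14609298806755 rot [-179.9851   -0.159     4.8982]
(array([-0.0005,  0.0001,  0.0035]), array([-0.0003, -0.0028, -0.    ]))
```

Emit:
{"api": "play_rows", "payload": {
  "deltas": [
    [[-0.0005,0,0.0035],[0,-0.003,0],0.6],
    [[0,0,0],[0,0,0],0.6],
    [[0,0,0],[0,0,0],0.6]
  ]
}}

```text
time: 9.55
tool_pos: [571.1, 109.6, 75.0]
tcp_rot: [-180.0, -0.0, 4.9]
ft_force: [-4.4, -1.0, 6.2]
finger_gap: 53.0
```

```bash
python3 -c "
from h import *
mag(-34.4,0.7,73.6)"
```

```text
t 9.55 mag xy -33.89140632564233 0.80849413146583 z 75.02332519746565 F [-4.3991 -0.9555  6.2084] M [-0.1374  0.7085 -0.0351] gap 53.04569811815397 rot [-179.9882   -0.0454    4.8962]
(array([-0.0005,  0.0001,  0.0014]), array([-0.0002, -0.0008, -0.0001]))
```

Emit:
{"api": "play_rows", "payload": {
  "deltas": [
    [[0,0,0.002],[0,-0.001,0],0.6],
    [[0,0,0],[0,0,0],0.6],
    [[0,0,0],[0,0,0],0.6]
  ]
}}

```text
time: 9.93
tool_pos: [571.1, 109.6, 74.3]
tcp_rot: [-180.0, 0.0, 4.9]
ft_force: [-4.5, -0.2, 7.5]
finger_gap: 52.8
```

```bash
python3 -c "
from h import *
mag(-34.4,0.7,73.6)"
```

```text
t 9.925 mag xy -33.87538420694336 0.7988401360349818 z 74.27415730464801 F [-4.5251 -0.2425  7.5147] M [-0.1315  0.6577 -0.0805] gap 52.79812070255611 rot [-179.9922    0.0145    4.8988]
(array([-0.0005,  0.0001,  0.0007]), array([-0.0001,  0.0003, -0.    ]))
```

Emit:
{"api": "play_rows", "payload": {
  "deltas": [
    [[0,0,0.002],[0,0,0],0.6],
    [[0,0,0],[0,0,0],0.6],
    [[0.004,0,0.0005],[0,0,0],0.6],
    [[0,0,0],[0,0,0],0.6]
  ]
}}

```text
time: 10.42
tool_pos: [575.0, 110.0, 73.5]
tcp_rot: [-180.0, 0.0, 4.9]
ft_force: [-1.6, -0.4, 7.7]
finger_gap: 52.9
```

```bash
python3 -c "
from h import *
mag(-34.4,0.7,73.6)"
```

```text
t 10.425 mag xy -29.960549153836137 0.8745664875912881 z 73.51882419927372 F [-1.5771 -0.4371  7.6553] M [-0.0972  0.4191 -0.0224] gap 52.851930432770274 rot [-179.9947    0.0396    4.9105]
(array([-0.0044,  0.0002, -0.0001]), array([-0.0001,  0.0007,  0.0002]))
```

Emit:
{"api": "play_rows", "payload": {
  "deltas": [
    [[0.005,0,0.0005],[0,0,0],0.6],
    [[0.004,0,0.0002],[0,0,0],0.6],
    [[0,0,0],[0,0,0],0.6]
  ]
}}

```text
time: 10.8
tool_pos: [583.5, 110.9, 73.8]
tcp_rot: [-180.0, 0.1, 4.9]
ft_force: [-3.4, -0.4, 7.2]
finger_gap: 53.4
```

```bash
python3 -c "
from h import *
mag(-10,0.7,73.5)"
```

```text
t 10.8 mag xy -21.397024734912772 1.0046033679405946 z 73.77897647149828 F [-3.3957 -0.3877  7.2489] M [-0.097   0.4912 -0.0158] gap 53.3632633933154 rot [-179.9899    0.1326    4.9174]
(array([0.0114, 0.0003, 0.0003]), array([-0.0002,  0.0023,  0.0003]))
```

Emit:
{"api": "play_rows", "payload": {
  "deltas": [
    [[0.005,0,0.001],[0,0.002,0],0.6],
    [[0.004,0,0.0005],[0,0,0],0.6],
    [[0.0015,0,0.0002],[0,0,0],0.6],
    [[0,0,0],[0,0,0],0.6]
  ]
}}

```text
time: 11.3
tool_pos: [592.9, 111.8, 73.2]
tcp_rot: [-180.0, 0.2, 4.9]
ft_force: [-3.4, -1.4, 6.8]
finger_gap: 52.9
```

```bash
python3 -c "
from h import *
mag(-10,0.7,73.5)"
```

```text
t 11.3 mag xy -11.904624030729396 1.1685324757998126 z 73.22419864490998 F [-3.3663 -1.3651  6.8107] M [-0.1253  0.6153 -0.0675] gap 52.87834603402464 rot [-179.9897    0.1941    4.935 ]
(array([ 0.0019,  0.0005, -0.0003]), array([-0.0002,  0.0034,  0.0006]))
```

Emit:
{"api": "play_rows", "payload": {
  "deltas": [
    [[0.002,0.0005,-0.0005],[0,0.003,0],0.6],
    [[0,0,-0.0005],[0,0,0],0.6],
    [[0,0,0],[0,0,0],0.6]
  ]
}}

```text
time: 11.68
tool_pos: [594.8, 111.7, 75.3]
tcp_rot: [-180.0, 0.1, 4.9]
ft_force: [-4.5, -0.3, 6.6]
finger_gap: 52.7
```

```bash
python3 -c "
from h import *
mag(-10,0.7,74.6)"
```

```text
t 11.675 mag xy -10.115701061579438 0.8207201043821434 z 75.27553762255914 F [-4.5374 -0.2756  6.585 ] M [-0.0985  0.7885 -0.0533] gap 52.71763871908516 rot [-179.9822    0.059     4.9418]
(array([0.0001, 0.0001, 0.0007]), array([-0.0003,  0.001 ,  0.0007]))
```

Emit:
{"api": "play_rows", "payload": {
  "deltas": [
    [[0,0,0],[0,0,0],0.2],
    [[0,0,0],[0,0,0],0.2],
    [[0,0,0],[0,0,0],0.2]
  ]
}}

```text
time: 12.05
tool_pos: [594.9, 111.7, 74.6]
tcp_rot: [-180.0, 0.0, 4.9]
ft_force: [0.3, 0.8, -1.2]
finger_gap: 68.5
```

```bash
python3 -c "
from h import *
mag(-46,0.7,75)
cv2.imwrite('pics/w5.png',cv2.resize(eyes.snapshot('wrist')[100:400,150:490,::-1],None,fx=2,fy=2))"
```

```text
t 12.05 mag xy -9.921141499296699 0.8359911028050735 z 74.56852269793926 F [ 0.2852  0.7871 -1.224 ] M [-0.0006  0.0414 -0.0066] gap 68.53682434966925 rot [-179.9767    0.0338    4.9379]
(array([-0.0361,  0.0001, -0.0004]), array([-0.0004,  0.0006,  0.0007]))
```

View pics/w5.png

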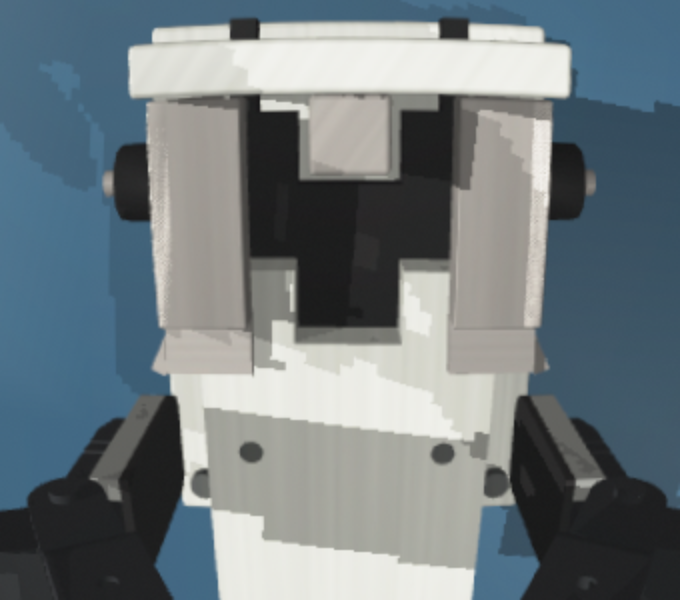

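The crop shows the plate level, its notched end under both lips and the notch lined up with the key. I'll move back and regrip at the rear.

Emit:
{"api": "play_rows", "payload": {
  "deltas": [
    [[-0.018,0,0],[0,0,0],0.2],
    [[-0.018,0,0],[0,0,0],0.2],
    [[0,0,0],[0,0,0],0.2],
    [[0,0,0],[0,0,0],0.2]
  ]
}}

```text
time: 12.6
tool_pos: [559.2, 108.6, 74.6]
tcp_rot: [-180.0, -0.0, 4.9]
ft_force: [-0.3, 0.0, -0.1]
finger_gap: 68.4
```

```bash
python3 -c "
from h import *
mag(-46,0.7,74.6)"
```

```text
t 12.6 mag xy -45.79643829624841 0.7684784470280022 z 74.60691610115819 F [-0.306   0.0004 -0.0679] M [ 0.0314 -0.0211 -0.0104] gap 68.39844513557935 rot [-179.972    -0.042     4.9314]
(array([-0.0002,  0.0001,  0.    ]), array([-0.0005, -0.0007,  0.0005]))
```

Emit:
{"api": "play_rows", "payload": {
  "deltas": [
    [[0,0,0],[0,0,0],0.6],
    [[0,0,0],[0,0,0],0.6],
    [[0,0,0],[0,0,0],0.6],
    [[0,0,0.001],[0,0,0],0.6],
    [[0.006,0,0.0005],[0,0,0],0.6],
    [[0.006,0,0],[0,0,0],0.6],
    [[0,0,0],[0,0,0],0.6]
  ]
}}

```text
time: 13.48
tool_pos: [572.0, 109.7, 75.7]
tcp_rot: [-180.0, 0.2, 4.9]
ft_force: [-1.9, -0.2, 1.7]
finger_gap: 53.1
```

```bash
python3 -c "
from h import *
mag(-15.4,0.7,73.6)"
```

```text
t 13.475 mag xy -32.987366316829124 0.8437794067743184 z 75.66357317980098 F [-1.8613 -0.2175  1.7335] M [-0.0126  0.1936  0.0148] gap 53.105824640166986 rot [-179.975     0.195     4.9333]
(array([0.0176, 0.0002, 0.002 ]), array([-0.0004,  0.0034,  0.0006]))
```

Sliding easily with little force. I'll continue towards the stop.

Emit:
{"api": "play_rows", "payload": {
  "deltas": [
    [[0.006,0,0.0005],[0,0.003,0],0.6],
    [[0.005,0,0.0003],[0,0,0],0.6],
    [[0,0,0],[0,0,0],0.6]
  ]
}}

```text
time: 13.85
tool_pos: [583.1, 110.7, 75.6]
tcp_rot: [-180.0, 0.1, 4.9]
ft_force: [-0.4, 0.3, 3.4]
finger_gap: 53.1
```

```bash
python3 -c "
from h import *
mag(-15.4,0.7,73.6)"
```

```text
t 13.85 mag xy -21.76534785007581 0.905450749379519 z 75.61710726152344 F [-0.4473  0.334   3.4437] M [-0.0724  0.193  -0.0077] gap 53.104060333817316 rot [-179.979     0.1352    4.9419]
(array([0.0064, 0.0002, 0.002 ]), array([-0.0004,  0.0024,  0.0007]))
```

Emit:
{"api": "play_rows", "payload": {
  "deltas": [
    [[0.003,0,0.0003],[0,0,0],0.6],
    [[0.002,0,0],[0,0,0],0.6],
    [[0,0,0],[0,0,0],0.6]
  ]
}}

```text
time: 14.22
tool_pos: [587.7, 111.2, 75.7]
tcp_rot: [-180.0, 0.3, 4.9]
ft_force: [-2.9, -0.7, 3.3]
finger_gap: 52.6
```

```bash
python3 -c "
from h import *
mag(-15.4,0.7,73.6)"
```

```text
t 14.225 mag xy -17.13792865987302 0.9183451287381719 z 75.65722035433612 F [-2.8533 -0.7284  3.3381] M [ 0.0059  0.3861 -0.0208] gap 52.649093063896494 rot [-179.9843    0.2824    4.9461]
(array([0.0017, 0.0002, 0.002 ]), array([-0.0003,  0.0049,  0.0008]))
```

Expected about 2–3 mm left to the stop. Going on in small steps until it touches.

Emit:
{"api": "play_rows", "payload": {
  "deltas": [
    [[0.0015,0,0],[0,0.003,0],0.6],
    [[0.001,0,0],[0,0,0],0.6],
    [[0,0,0],[0,0,0],0.6]
  ]
}}

```text
time: 14.6
tool_pos: [589.4, 111.3, 75.6]
tcp_rot: [-180.0, 0.3, 4.9]
ft_force: [-2.5, 0.5, 4.7]
finger_gap: 53.0
```

Emit:
{"api": "play_rows", "payload": {
  "deltas": [
    [[0.0015,0,0],[0,0,0],0.6],
    [[0.0,0,0],[0,0,0],0.6]
  ]
}}

```text
time: 14.85
tool_pos: [590.5, 111.4, 75.6]
tcp_rot: [-180.0, 0.4, 4.9]
ft_force: [-3.4, -0.9, 4.8]
finger_gap: 52.8
```

Emit:
{"api": "play_rows", "payload": {
  "deltas": [
    [[0.0015,0,0],[0,0,0],0.6],
    [[0.0,0,0],[0,0,0],0.6]
  ]
}}

```text
time: 15.1
tool_pos: [591.2, 111.5, 75.6]
tcp_rot: [-180.0, 0.5, 5.0]
ft_force: [-3.9, -1.5, 4.4]
finger_gap: 52.8
```

Emit:
{"api": "play_rows", "payload": {
  "deltas": [
    [[0.002,0,0],[0,0.006,0],0.6],
    [[0.0,0,0],[0,0,0],0.6]
  ]
}}

```text
time: 15.35
tool_pos: [591.2, 111.5, 75.3]
tcp_rot: [180.0, 0.4, 5.0]
ft_force: [-1.2, 0.4, 4.5]
finger_gap: 52.9
```

Emit:
{"api": "play_rows", "payload": {
  "deltas": [
    [[0.002,0,0],[0,0,0],0.6],
    [[0.0,0,0],[0,0,0],0.6]
  ]
}}

```text
time: 15.6
tool_pos: [591.2, 111.5, 75.1]
tcp_rot: [180.0, 0.7, 5.0]
ft_force: [-0.6, 0.1, 4.0]
finger_gap: 53.1
```

```bash
python3 -c "
from h import *
mag(-15.4,0.7,75)"
```

```text
t 15.6 mag xy -13.663113022191654 0.931664504587556 z 75.10494265894205 F [-0.6285  0.1237  4.0225] M [0.0163 0.0267 0.0314] gap 53.08574789084348 rot [179.9855   0.7051   4.9894]
(array([-0.0017,  0.0002,  0.0001]), array([0.0003, 0.0123, 0.0016]))
```

Emit:
{"api": "play_rows", "payload": {
  "deltas": [
    [[0.003,0,0],[0,0.006,0],0.6]
  ]
}}

```text
time: 15.72
tool_pos: [591.4, 111.5, 74.6]
tcp_rot: [180.0, 0.7, 5.0]
ft_force: [-25.2, -3.8, 16.0]
finger_gap: 52.9
```

```bash
python3 -c "
from h import *
mag(-15.4,0.7,75)
cv2.imwrite('pics/w6.png',cv2.resize(eyes.snapshot('wrist')[100:400,150:490,::-1],None,fx=2,fy=2))"
```

```text
t 15.725 mag xy -13.459065333278946 0.923118642329242 z 74.55693939235532 F [-25.2331  -3.7602  15.9734] M [-0.4142  3.9544  0.1343] gap 52.943294863064665 rot [179.9739   0.742    5.0068]
(array([-0.0019,  0.0002, -0.0004]), array([0.0005, 0.013 , 0.0019]))
```

View pics/w6.png

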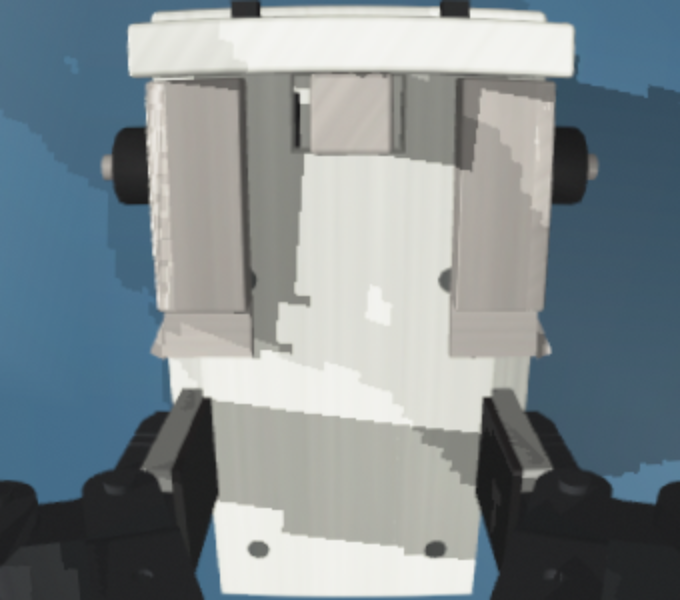

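Plate 1 is home: its notch is fully over the key rib and it meets the stop with a firm push back (25 N). I'll release and retreat upwards.

Emit:
{"api": "play_rows", "payload": {
  "deltas": [
    [[-0.001,0,0],[0,0.006,0],0.2],
    [[0,0,0],[0,0.006,0],0.2],
    [[0,0,0],[0,0,0],0.2],
    [[0,0,-0.03],[0,0,0],0.2],
    [[0,0,-0.04],[0,0,0],0.2],
    [[0,0,-0.01],[0,0,0],0.2],
    [[0,0,0],[0,0,0],0.2]
  ]
}}

```text
time: 16.65
tool_pos: [591.1, 111.3, 154.1]
tcp_rot: [180.0, -0.0, 5.0]
ft_force: [0.9, 0.6, -0.0]
finger_gap: 68.4
```

```bash
python3 -c "
from h import *
print(fixed('top',(410,167),80),fixed('top',(410,167),0),tool(), move([634.4,-128.2,150],32.3))"
```

```text
[ 709.887  -181.2377   80.    ] [ 726.0042 -195.5956    0.    ] [[  0.9962   0.0869   0.0003 591.0865]
 [  0.0869  -0.9962  -0.0005 111.2703]
 [  0.0002   0.0005  -1.     154.1083]
 [  0.       0.       0.       1.    ]] (array([0.0223, 0.2423, 0.0042]), array([ 0.0006, -0.0001, -0.4767]))
```

Emit:
{"api": "play_rows", "payload": {
  "deltas": [
    [[0.006,0.05,0],[0,0,0],0.2],
    [[0.006,0.06,0],[0,0,0],0.2],
    [[0.006,0.06,0],[0,0,0],0.2],
    [[0.004,0.05,0],[0,0,0],0.2],
    [[0,0.01,0],[0,0,-0.16],0.2],
    [[0,0,0],[0,0,-0.16],0.2],
    [[0,0,0],[0,0,-0.157],0.2],
    [[0,0,0],[0,0,0],0.2]
  ]
}}

```text
time: 17.65
tool_pos: [628.5, -122.3, 138.0]
tcp_rot: [-179.3, 0.7, 33.1]
ft_force: [-0.3, 0.0, -0.4]
finger_gap: 68.1
```

```bash
python3 -c "
from h import *
T=tool(); np.save('T5.npy',T); cv2.imwrite('pics/w7.png',eyes.snapshot('wrist')[:,:,::-1]); print(T,move([634.4,-128.2,60],32.3))"
```

```text
[[   0.8379    0.5456   -0.016   628.5093]
 [   0.5457   -0.8379    0.0036 -122.2676]
 [  -0.0114   -0.0118   -0.9999  137.9909]
 [   0.        0.        0.        1.    ]] (array([0.0027, 0.0093, 0.0778]), array([-0.0119,  0.0118,  0.0114]))
```

View pics/w7.png

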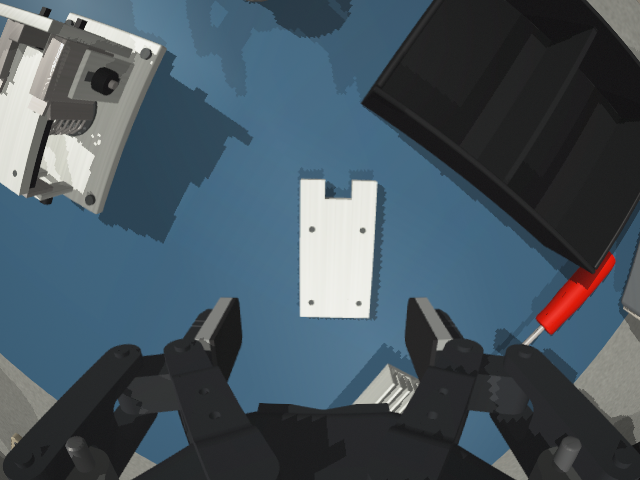

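Plate B is straight below with corners (300,180), (378,180), (369,318), (300,317) and its notch pointing forward.

```bash
python3 -c "
from h import *
T=np.load('T5.npy')
q=rect([wrist(p,10,T) for p in [(300,180),(378,180),(369,318),(300,317)]]); print(q)
y=(q[1]+q[2])/2; c=q[0]+19*np.array([np.cos(np.radians(y)),np.sin(np.radians(y))])
print(c,y,move([*c,60],y))"
```

```text
(array([ 620.1651, -137.9113]), np.float64(31.90026632535356), np.float64(32.84921336776404), np.float64(110.71758581163625), np.float64(56.47396981312215))
[ 636.2118 -127.7377] 32.374739846558796 (array([0.0045, 0.0099, 0.0777]), array([-0.012 ,  0.0118,  0.0101]))
```

Emit:
{"api": "play_rows", "payload": {
  "deltas": [
    [[0,0,0],[-0.012,0.012,0.01],0.2],
    [[0.004,0.01,0.02],[0,0,0],0.2],
    [[0,0,0.04],[0,0,0],0.2],
    [[0,0,0.04],[0,0,0],0.2],
    [[0,0,0.01],[0,0,0],0.2],
    [[0,0,0],[0,0,0],0.2],
    [[0,0,0],[0,0,0],0.2]
  ]
}}

```text
time: 18.58
tool_pos: [639.6, -127.9, 27.9]
tcp_rot: [179.7, -0.4, 31.5]
ft_force: [0.0, 0.2, 0.7]
finger_gap: 68.5
```

```bash
python3 -c "
from h import *
print(r.sense()['ft_force'],r.sense()['tool_pos'],move([635.8,-127.7,-2.5],32.4))"
```

```text
[0.0468 0.1672 0.6878] [ 639.6458 -127.9269   27.9234] (array([-0.0033, -0.0024,  0.0304]), array([ 0.0062, -0.0062, -0.0151]))
```

Emit:
{"api": "play_rows", "payload": {
  "deltas": [
    [[-0.003,-0.0025,0],[0.006,-0.006,-0.015],0.2],
    [[0,0,0],[0,0,0],0.2],
    [[0,0,0.014],[0,0,0],0.2],
    [[0,0,0.008],[0,0,0],0.2],
    [[0,0,0],[0,0,0],0.2],
    [[0,0,0],[0,0,0],0.2]
  ]
}}

```text
time: 19.32
tool_pos: [637.7, -128.0, 7.7]
tcp_rot: [179.8, -0.2, 32.4]
ft_force: [-0.2, -0.2, 0.2]
finger_gap: 68.6
```

```bash
python3 -c "
from h import *
print(r.sense()['ft_force'],r.sense()['tool_pos'],move([635.8,-127.7,-2.5],32.4))"
```

```text
[-0.2127 -0.2093  0.2381] [ 637.7451 -127.9917    7.7359] (array([-0.0015, -0.0013,  0.0102]), array([ 0.0035, -0.0032,  0.0004]))
```

Emit:
{"api": "play_rows", "payload": {
  "deltas": [
    [[-0.0015,-0.001,0.006],[0.003,-0.003,0],0.2],
    [[0,0,0.003],[0,0,0],0.2],
    [[0,0,0.0005],[0,0,0],0.2],
    [[0,0,0],[0,0,0],0.2]
  ]
}}

```text
time: 19.82
tool_pos: [636.0, -128.0, -2.3]
tcp_rot: [180.0, -0.0, 32.4]
ft_force: [1.1, -0.8, 0.5]
finger_gap: 68.1
```

```bash
python3 -c "
from h import *
print(r.sense()['ft_force'],r.sense()['tool_pos'],move([635.8,-127.7,-2.5],32.4))"
```

```text
[ 1.0663 -0.7669  0.491 ] [ 635.9589 -127.9643   -2.2947] (array([ 0.    , -0.0003,  0.0002]), array([ 0.0004, -0.    ,  0.0005]))
```

Emit:
{"api": "play_rows", "payload": {
  "deltas": [
    [[0,0,0],[0,0,0],0.6],
    [[0,0,0],[0,0,0],0.6],
    [[0,0,0],[0,0,0],0.6],
    [[0,0,0],[0,0,0],0.6]
  ],
  "force": 100
}}

```text
time: 20.32
tool_pos: [636.4, -128.1, -1.2]
tcp_rot: [179.9, -0.0, 32.4]
ft_force: [0.3, -0.2, 0.2]
finger_gap: 52.5
```

Emit:
{"api": "play_rows", "payload": {
  "deltas": [
    [[0,0,-0.01],[0,0,0],0.6],
    [[0,0,-0.04],[0,0,0],0.6],
    [[0,0,-0.06],[0,0,0],0.6],
    [[0,0,-0.04],[0,0,0],0.6],
    [[0,0,0],[0,0,0.16],0.6],
    [[0,0,0],[0,0,0.16],0.6],
    [[0,0,0],[0,0,0.16],0.6],
    [[0,0,0],[0,0,0],0.6]
  ]
}}

```text
time: 21.32
tool_pos: [636.0, -127.9, 158.2]
tcp_rot: [179.9, -0.2, 4.2]
ft_force: [-0.3, 0.8, -1.2]
finger_gap: 52.6
```

```bash
python3 -c "
from h import *
mag(-80,0.9,140)"
```

```text
t 21.325 mag xy 10.566663154811861 -241.38659923818201 z 158.22556895253925 F [-0.3086  0.7507 -1.1767] M [ 0.0154 -0.0396  0.035 ] gap 52.63886056947942 rot [179.928   -0.1594   4.192 ]
(array([-0.0936, -0.2412,  0.0177]), array([ 0.0013, -0.0028, -0.0124]))
```

Emit:
{"api": "play_rows", "payload": {
  "deltas": [
    [[-0.02,-0.045,0],[0,0,0],0.6],
    [[-0.022,-0.055,0],[0,0,0],0.6],
    [[-0.022,-0.055,0],[0,0,0],0.6],
    [[-0.02,-0.05,0],[0,0,0],0.6],
    [[-0.008,-0.022,0],[0,0,0],0.6],
    [[0,0,0],[0,0,0],0.6],
    [[0,0,0],[0,0,0],0.6]
  ]
}}

```text
time: 22.2
tool_pos: [523.0, 96.1, 159.1]
tcp_rot: [179.9, -0.3, 5.7]
ft_force: [-0.1, -0.4, -2.1]
finger_gap: 52.5
```

```bash
python3 -c "
from h import *
mag(-36,0.9,130)"
```

```text
t 22.2 mag xy -82.93590266094006 -8.564305621863632 z 159.09864748791708 F [-0.1473 -0.43   -2.059 ] M [-0.0061  0.0092 -0.014 ] gap 52.5292782363825 rot [179.905   -0.3027   5.7395]
(array([ 0.0469, -0.0088,  0.0293]), array([ 0.0016, -0.0053,  0.0146]))
```

Emit:
{"api": "play_rows", "payload": {
  "deltas": [
    [[0,0,0],[0.001,-0.005,0.014],0.6],
    [[0,0,0],[0,0,0],0.6],
    [[0.015,-0.009,0.015],[0,0,0],0.6],
    [[0.018,0,0.02],[0,0,0],0.6],
    [[0.01,0,0.01],[0,0,0],0.6],
    [[0,0,0],[0,0,0],0.6],
    [[0,0,0],[0,0,0],0.6]
  ]
}}

```text
time: 23.08
tool_pos: [568.4, 104.3, 113.8]
tcp_rot: [179.9, -0.0, 4.6]
ft_force: [0.4, -0.0, -0.9]
finger_gap: 52.3
```

```bash
python3 -c "
from h import *
mag(-36,0.9,96)"
```

```text
t 23.075 mag xy -37.038838028625435 -4.2117655018296025 z 113.78019696775107 F [ 0.3831 -0.0377 -0.9388] M [-0.0381 -0.0613  0.0183] gap 52.310788856124276 rot [179.9236  -0.0218   4.6494]
(array([ 0.001 , -0.0051,  0.0178]), array([ 0.0013, -0.0004, -0.0044]))
```

Emit:
{"api": "play_rows", "payload": {
  "deltas": [
    [[0.0005,-0.005,0],[0.001,0,-0.004],0.6],
    [[0,0,0],[0,0,0],0.6],
    [[0,0,0.012],[0,0,0],0.6],
    [[0,0,0.005],[0,0,0],0.6],
    [[0,0,0],[0,0,0],0.6],
    [[0,0,0],[0,0,0],0.6]
  ]
}}

```text
time: 23.82
tool_pos: [568.2, 109.9, 97.0]
tcp_rot: [180.0, -0.1, 4.9]
ft_force: [0.1, 0.1, -0.7]
finger_gap: 52.6
```

```bash
python3 -c "
from h import *
mag(-36,0.9,88)
cv2.imwrite('pics/w8.png',cv2.resize(eyes.snapshot('wrist')[100:400,150:490,::-1],None,fx=2,fy=2))"
```

```text
t 23.825 mag xy -36.677715227274376 1.3030956018875985 z 97.02571590490605 F [ 0.132   0.1487 -0.7368] M [-0.052  -0.0417 -0.0672] gap 52.607478244370654 rot [179.9886  -0.1127   4.9153]
(array([0.0007, 0.0004, 0.009 ]), array([ 0.0002, -0.002 ,  0.0003]))
```

View pics/w8.png

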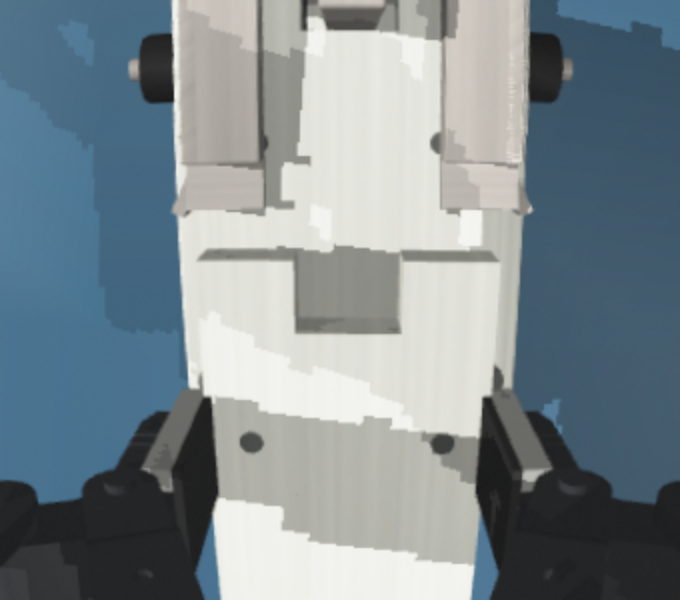

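Plate B is centred on the lips to within about 1 mm, level and short of the entries, with plate A beneath it. Now the feel.

Emit:
{"api": "play_rows", "payload": {
  "deltas": [
    [[0,0.0005,0.007],[0,-0.002,0],0.6],
    [[0,0,0.002],[0,0,0],0.6],
    [[0,0,0],[0,0,0],0.6],
    [[0,0,0],[0,0,0],0.6]
  ]
}}

```text
time: 24.38
tool_pos: [568.6, 109.2, 87.6]
tcp_rot: [180.0, -0.0, 4.9]
ft_force: [0.9, 0.8, -1.6]
finger_gap: 52.8
```

Emit:
{"api": "play_rows", "payload": {
  "deltas": [
    [[0,0,0.001],[0,0,0],0.6],
    [[0,0,0],[0,0,0],0.6]
  ]
}}

```text
time: 24.62
tool_pos: [568.7, 109.3, 86.8]
tcp_rot: [180.0, -0.0, 4.9]
ft_force: [0.1, 1.1, -1.1]
finger_gap: 52.9
```

Emit:
{"api": "play_rows", "payload": {
  "deltas": [
    [[0,0,0.001],[0,0,0],0.6],
    [[0,0,0],[0,0,0],0.6]
  ]
}}

```text
time: 24.88
tool_pos: [568.9, 109.3, 85.9]
tcp_rot: [180.0, -0.1, 4.9]
ft_force: [-0.3, -0.1, -1.3]
finger_gap: 52.8
```

Emit:
{"api": "play_rows", "payload": {
  "deltas": [
    [[0,0,0.001],[0,0,0],0.6],
    [[0,0,0],[0,0,0],0.6]
  ]
}}

```text
time: 25.12
tool_pos: [569.1, 109.3, 85.8]
tcp_rot: [180.0, -0.1, 4.9]
ft_force: [0.7, -1.1, -1.2]
finger_gap: 53.1
```

Emit:
{"api": "play_rows", "payload": {
  "deltas": [
    [[0,0,0.001],[0,0,0],0.6],
    [[0,0,0],[0,0,0],0.6]
  ]
}}

```text
time: 25.38
tool_pos: [569.2, 109.3, 85.7]
tcp_rot: [180.0, -0.1, 4.9]
ft_force: [-1.7, 0.4, 1.1]
finger_gap: 52.6
```

Touch at TCP z = 85.8, where it is blocked firmly. I'll press about 11.5 mm, to z of about 74.3.

Emit:
{"api": "play_rows", "payload": {
  "deltas": [
    [[0,0,0.003],[0,0,0],0.6],
    [[0,0,0.003],[0,0,0],0.6],
    [[0,0,0.003],[0,0,0],0.6],
    [[0,0,0],[0,0,0],0.6]
  ]
}}

```text
time: 25.88
tool_pos: [569.3, 109.4, 79.1]
tcp_rot: [180.0, -0.1, 4.9]
ft_force: [-2.6, 0.0, 3.9]
finger_gap: 52.7
```

```bash
python3 -c "
from h import *
mag(-36,0.7,74.3)"
```

```text
t 25.875 mag xy -35.66096719369985 0.7148315654268477 z 79.05537635238771 F [-2.6032  0.012   3.9011] M [-0.1344  0.4648 -0.084 ] gap 52.69255489887928 rot [179.9743  -0.1145   4.9248]
(array([-0.0003,  0.    ,  0.0048]), array([ 0.0004, -0.002 ,  0.0004]))
```

Emit:
{"api": "play_rows", "payload": {
  "deltas": [
    [[0,0,0.003],[0,-0.002,0],0.6],
    [[0,0,0.0025],[0,0,0],0.6],
    [[0,0,0],[0,0,0],0.6]
  ]
}}

```text
time: 26.25
tool_pos: [569.4, 109.4, 75.5]
tcp_rot: [180.0, -0.0, 4.9]
ft_force: [-3.4, 0.0, 4.3]
finger_gap: 52.5
```

```bash
python3 -c "
from h import *
mag(-36,0.7,74.3)"
```

```text
t 26.25 mag xy -35.57831221065497 0.7206831692851154 z 75.46858720746737 F [-3.3759  0.0281  4.2579] M [-0.0941  0.5676 -0.0147] gap 52.54341988858233 rot [179.9664  -0.0004   4.9374]
(array([-0.0004,  0.    ,  0.0012]), array([ 0.0006, -0.    ,  0.0007]))
```

Emit:
{"api": "play_rows", "payload": {
  "deltas": [
    [[0,0,0.0022],[0,0,0],0.6],
    [[0,0,0],[0,0,0],0.6],
    [[0.004,0,0.0005],[0,0,0],0.6],
    [[0,0,0],[0,0,0],0.6]
  ]
}}

```text
time: 26.75
tool_pos: [573.1, 109.8, 74.9]
tcp_rot: [180.0, 0.0, 4.9]
ft_force: [-1.4, 0.7, 4.2]
finger_gap: 52.9
```

```bash
python3 -c "
from h import *
mag(-10,0.7,74.3)"
```

```text
t 26.75 mag xy -31.799762567703795 0.8281786835398528 z 74.9104067230174 F [-1.405   0.7117  4.2067] M [-0.1307  0.1767 -0.0218] gap 52.86318095875869 rot [179.9653   0.0465   4.9492]
(array([0.0218, 0.0001, 0.0006]), array([0.0006, 0.0008, 0.0009]))
```

Emit:
{"api": "play_rows", "payload": {
  "deltas": [
    [[0,0,0.0018],[0,0,0],0.6],
    [[0.004,0,0.0007],[0,0.001,0],0.6],
    [[0,0,0],[0,0,0],0.6]
  ]
}}

```text
time: 27.12
tool_pos: [577.0, 110.2, 74.4]
tcp_rot: [180.0, 0.0, 5.0]
ft_force: [-1.0, -0.1, 6.5]
finger_gap: 52.9
```

```bash
python3 -c "
from h import *
mag(-10,0.7,74.3)"
```

```text
t 27.125 mag xy -27.966611085119638 0.9056487524859375 z 74.41262469011987 F [-1.0216 -0.1431  6.511 ] M [-0.0861  0.1765 -0.0123] gap 52.93507887809503 rot [179.9653   0.0304   4.9556]
(array([0.018 , 0.0002, 0.0001]), array([0.0006, 0.0005, 0.001 ]))
```

Depth is 11.4 mm. Slide on, as with the first plate.

Emit:
{"api": "play_rows", "payload": {
  "deltas": [
    [[0.005,0,0.0007],[0,0,0],0.6],
    [[0.004,0,0.0005],[0,0.001,0],0.6],
    [[0,0,0],[0,0,0],0.6]
  ]
}}

```text
time: 27.5
tool_pos: [585.2, 111.1, 74.8]
tcp_rot: [180.0, 0.1, 5.0]
ft_force: [-2.8, -0.1, 5.0]
finger_gap: 53.0
```

```bash
python3 -c "
from h import *
mag(-9,0.7,74.1)"
```

```text
t 27.5 mag xy -19.70166474702172 1.0626005693024383 z 74.79210571480048 F [-2.8029 -0.0612  4.9948] M [-0.1034  0.2741 -0.0271] gap 52.95081877277357 rot [179.9661   0.104    4.9739]
(array([0.0107, 0.0004, 0.0007]), array([0.0006, 0.0018, 0.0013]))
```

Emit:
{"api": "play_rows", "payload": {
  "deltas": [
    [[0.003,0.0002,0.0014],[0,0.002,0.001],0.6],
    [[0.004,0,0.0008],[0,0,0],0.6],
    [[0.003,0,0.0003],[0,0,0],0.6],
    [[0,0,0],[0,0,0],0.6]
  ]
}}

```text
time: 28.0
tool_pos: [593.8, 111.9, 74.3]
tcp_rot: [180.0, 0.2, 4.9]
ft_force: [-2.9, -0.2, 6.0]
finger_gap: 53.1
```

```bash
python3 -c "
from h import *
mag(-9,0.7,74.1)"
```

```text
t 28.0 mag xy -11.022292813114829 1.1297719667017827 z 74.31051346191336 F [-2.8684 -0.1949  5.9736] M [-0.093   0.2706  0.0198] gap 53.10015548544908 rot [179.9704   0.2017   4.9315]
(array([0.002 , 0.0004, 0.0002]), array([0.0005, 0.0035, 0.0006]))
```

Emit:
{"api": "play_rows", "payload": {
  "deltas": [
    [[0.001,0.0005,-0.0003],[0,0.003,0],0.6],
    [[0,0,-0.0003],[0,0,0],0.6],
    [[0,0,0],[0,0,0],0.2],
    [[0,0,0],[0,0,0],0.2],
    [[0,0,0],[0,0,0],0.2]
  ]
}}

```text
time: 28.62
tool_pos: [595.1, 111.5, 74.3]
tcp_rot: [180.0, -0.0, 4.9]
ft_force: [-0.0, 0.5, -0.1]
finger_gap: 68.4
```

```bash
python3 -c "
from h import *
mag(-45,0.8,75)"
```

```text
t 28.625 mag xy -9.796491363758957 0.6625406448602279 z 74.3488839575999 F [-0.0026  0.5199 -0.0936] M [-0.0032  0.0093 -0.0314] gap 68.40345768614546 rot [179.977   -0.0019   4.9328]
(array([-0.0352, -0.0002, -0.0007]), array([ 0.0004, -0.    ,  0.0006]))
```

Emit:
{"api": "play_rows", "payload": {
  "deltas": [
    [[-0.018,0,0],[0,0,0],0.2],
    [[-0.017,0,0],[0,0,0],0.2],
    [[0,0,0],[0,0,0],0.2],
    [[0,0,0],[0,0,0],0.2]
  ]
}}

```text
time: 29.12
tool_pos: [560.4, 108.3, 74.1]
tcp_rot: [180.0, -0.1, 4.9]
ft_force: [-0.2, -0.0, -0.2]
finger_gap: 68.1
```

Emit:
{"api": "play_rows", "payload": {
  "deltas": [
    [[0,0,0],[0,0,0],0.6],
    [[0,0,0],[0,0,0],0.6],
    [[0,0,0],[0,0,0],0.6],
    [[0,0,0.001],[0,0,0],0.6],
    [[0.006,0,0.0005],[0,0,0],0.6],
    [[0.006,0,0],[0,0,0],0.6],
    [[0,0,0],[0,0,0],0.6]
  ]
}}

```text
time: 30.0
tool_pos: [573.3, 109.6, 75.1]
tcp_rot: [180.0, 0.1, 4.9]
ft_force: [-0.9, -0.0, 3.0]
finger_gap: 53.1
```

```bash
python3 -c "
from h import *
mag(-14,0.8,75)"
```

```text
t 30.0 mag xy -31.662439615303484 0.6063365777118743 z 75.14427714906742 F [-0.9382 -0.0162  3.0054] M [-0.0136  0.1193 -0.0192] gap 53.09611811523077 rot [179.9779   0.0805   4.929 ]
(array([ 0.0177, -0.0002,  0.0001]), array([0.0004, 0.0014, 0.0005]))
```

Emit:
{"api": "play_rows", "payload": {
  "deltas": [
    [[0.006,0,0.0005],[0,0.002,0],0.6],
    [[0.005,0,0.0003],[0,0,0],0.6],
    [[0.003,0,0.0003],[0,0.002,0],0.6],
    [[0,0,0],[0,0,0],0.6]
  ]
}}

```text
time: 30.5
tool_pos: [586.2, 110.8, 75.2]
tcp_rot: [180.0, 0.0, 4.9]
ft_force: [-0.9, -0.0, 2.8]
finger_gap: 52.7
```

Emit:
{"api": "play_rows", "payload": {
  "deltas": [
    [[0.0015,0,0.0002],[0,0.003,0],0.6],
    [[0,0,0],[0,0,0],0.6]
  ]
}}

```text
time: 30.75
tool_pos: [586.8, 110.9, 75.2]
tcp_rot: [180.0, -0.0, 4.9]
ft_force: [-0.4, 0.1, 1.4]
finger_gap: 53.0
```

Emit:
{"api": "play_rows", "payload": {
  "deltas": [
    [[0.0015,0,0.0002],[0,0.002,0],0.6]
  ]
}}

```text
time: 30.88
tool_pos: [587.4, 110.9, 75.0]
tcp_rot: [180.0, -0.0, 4.9]
ft_force: [-9.9, 0.3, 10.8]
finger_gap: 52.8
```

Emit:
{"api": "play_rows", "payload": {
  "deltas": [
    [[0.0015,0,0.0002],[0,0.002,0],0.6]
  ]
}}

```text
time: 31.0
tool_pos: [587.9, 111.0, 75.0]
tcp_rot: [180.0, -0.0, 5.0]
ft_force: [-10.1, -1.4, 12.2]
finger_gap: 52.7
```

```bash
python3 -c "
from h import *
mag(-14,0.8,75)"
```

```text
t 31.0 mag xy -16.99565671580135 0.7651181817617512 z 75.03221019609794 F [-10.1471  -1.4406  12.2347] M [-0.1185  1.6761 -0.0255] gap 52.665100056073825 rot [179.9649  -0.0192   4.9523]
(array([ 0.003, -0.   ,  0.   ]), array([ 0.0006, -0.0003,  0.0009]))
```

Emit:
{"api": "play_rows", "payload": {
  "deltas": [
    [[0.002,0,0],[0,0,0],0.6],
    [[0,0,0],[0,0,0],0.6]
  ]
}}

```text
time: 31.25
tool_pos: [589.0, 111.1, 75.2]
tcp_rot: [180.0, 0.1, 5.0]
ft_force: [-0.2, -0.2, 2.9]
finger_gap: 53.2
```

Emit:
{"api": "play_rows", "payload": {
  "deltas": [
    [[0.002,0,0],[0,0,0],0.6]
  ]
}}

```text
time: 31.38
tool_pos: [590.0, 111.2, 75.1]
tcp_rot: [180.0, 0.2, 5.0]
ft_force: [-10.0, -0.9, 9.5]
finger_gap: 52.8
```

Emit:
{"api": "play_rows", "payload": {
  "deltas": [
    [[0.002,0,0],[0,0.001,0],0.6]
  ]
}}

```text
time: 31.5
tool_pos: [590.9, 111.3, 75.1]
tcp_rot: [180.0, 0.3, 5.0]
ft_force: [-11.1, -1.2, 10.4]
finger_gap: 52.9
```

```bash
python3 -c "
from h import *
mag(-14,0.8,75)"
```

```text
t 31.5 mag xy -14.019666047167558 0.8037640771010546 z 75.0607312000029 F [-11.1438  -1.1751  10.4402] M [-0.1129  1.6471 -0.0232] gap 52.944087022347745 rot [179.9548   0.3138   4.9626]
(array([0.    , 0.    , 0.0001]), array([0.0008, 0.0055, 0.0011]))
```

Emit:
{"api": "play_rows", "payload": {
  "deltas": [
    [[0.002,0,0],[0,0.003,0],0.6]
  ]
}}

```text
time: 31.62
tool_pos: [591.1, 111.3, 75.0]
tcp_rot: [179.9, 0.4, 5.0]
ft_force: [-15.2, -2.0, 14.8]
finger_gap: 52.9
```

Emit:
{"api": "play_rows", "payload": {
  "deltas": [
    [[0.002,0,0],[0,0.002,0],0.6]
  ]
}}

```text
time: 31.75
tool_pos: [591.1, 111.3, 75.0]
tcp_rot: [179.9, 0.5, 5.0]
ft_force: [-16.7, -2.5, 14.3]
finger_gap: 53.2
```

Emit:
{"api": "play_rows", "payload": {
  "deltas": [
    [[0.002,0,0],[0,0.002,0],0.6]
  ]
}}

```text
time: 31.88
tool_pos: [591.0, 111.4, 75.0]
tcp_rot: [179.9, 0.7, 5.0]
ft_force: [-15.1, -2.7, 14.1]
finger_gap: 52.9
```

```bash
python3 -c "
from h import *
mag(-14,0.8,75)"
```

```text
t 31.875 mag xy -13.883260577577587 0.8442936888110085 z 74.98806775253983 F [-15.1384  -2.7234  14.0777] M [-0.1953  2.4096  0.0036] gap 52.899794851869316 rot [179.9344   0.6852   4.9861]
(array([-0.0001,  0.    , -0.    ]), array([0.0012, 0.012 , 0.0015]))
```

It stops dead where expected. One firm push like the first plate's, then release and rise.

Emit:
{"api": "play_rows", "payload": {
  "deltas": [
    [[0.003,0,0],[0,0.006,0],0.6]
  ]
}}

```text
time: 32.0
tool_pos: [591.1, 111.3, 74.8]
tcp_rot: [179.9, 0.7, 5.0]
ft_force: [-22.0, -2.4, 18.1]
finger_gap: 52.9
```

Emit:
{"api": "play_rows", "payload": {
  "deltas": [
    [[-0.001,0,0],[0,0.006,0],0.2],
    [[0,0,0],[0,0.004,0],0.2],
    [[0,0,0],[0,0,0],0.2],
    [[0,0,-0.03],[0,0,0],0.2],
    [[0,0,-0.04],[0,0,0],0.2],
    [[0,0,-0.01],[0,0,0],0.2],
    [[0,0,0],[0,0,0],0.2]
  ]
}}

```text
time: 32.88
tool_pos: [590.4, 111.2, 154.1]
tcp_rot: [179.9, 0.1, 5.0]
ft_force: [-0.3, -0.1, -0.3]
finger_gap: 68.2
```

```bash
python3 -c "
from h import *
mag(-14,0.8,75)
a=cv2.resize(eyes.snapshot('wrist')[200:480,150:490,::-1],None,fx=1.5,fy=1.5)
b=cv2.resize(eyes.snapshot('scene')[220:325,295:405,::-1],(280,280*105//110))
o=np.zeros((a.shape[0],a.shape[1]+280,3),np.uint8); o[:,:a.shape[1]]=a; o[:b.shape[0],a.shape[1]:]=b
cv2.imwrite('pics/fin.png',o); print(o.shape)"
```

```text
t 32.875 mag xy -14.488921115324207 0.7534156854318939 z 154.13901889371917 F [-0.2669 -0.107  -0.3062] M [ 0.0005 -0.0259 -0.0482] gap 68.15214950414148 rot [179.9232   0.1388   4.9787]
(array([ 0.0007, -0.0002,  0.0791]), array([0.0013, 0.0024, 0.0014]))
(420, 790, 3)
```

View pics/fin.png

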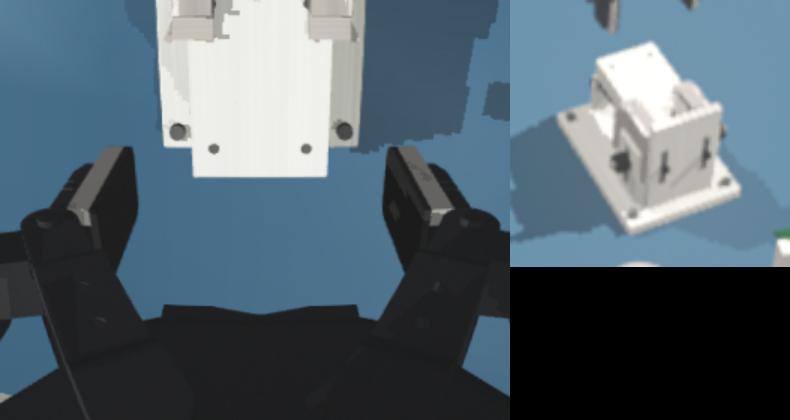

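```bash
python3 -c "
from h import *
y=np.radians(4.9);M=np.array([[np.cos(y),np.sin(y)],[-np.sin(y),np.cos(y)]]);T=tool()
for p in ((193,177),(327,177)):
  print(M@(wrist((p[0]/1.5+150,p[1]/1.5+200),87,T)[:2]-[604.9,111.7]))
for p in ((163,147),(358,147)):
  print(M@(wrist((p[0]/1.5+150,p[1]/1.5+200),12,T)[:2]-[604.9,111.7]))"
```

```text
[-53.7679  28.004 ]
[-53.7309 -27.992 ]
[-73.7178  54.0003]
[-73.6397 -55.0397]
```

The rear edge is 20 mm ahead of the base's mouth edge, which puts it at x = -55.0, so the plate is home. Handing in.

```bash
python3 -c "
from bench import r
print(r.hand_in())"
```

```text
the job is handed in; nothing more can be done
None
```

Both plates are back in the dispenser, one on top of the other, notched end first, and the job is handed in at about 33 s of the 70 s allowed. I felt for first touch, pressed each plate about 11–12 mm down and slid it in over the gate. With the front under the lips I regripped at the rear and pushed it home.

Last checks:
- **At the stop:** each plate stopped dead there at 22–25 N, well under the 45 N limit.
- **First plate:** a wrist view showed its notch fully over the key rib before the second plate covered it.
- **Second plate:** its rear edge measured x = -55.0 mm in the dispenser frame, with its sides at y = ±28.0 mm, so it is home and centred.
- **Robot:** the open gripper was about 70 mm above the plates and the wrist force read near zero.

- **Disagreement:** my first estimate of the dispenser's position was about 1.5 mm short along x. The stop contacts and the final view agreed on the corrected value.
- **Not checked:** I could not see the lower plate once it was covered. I took no final picture of the other objects, but no move went near them.

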